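Check the flask warmer's plate, then press the coffee flask down in its sprung ring

TASK

Before warming the coffee, check the flask warmer: take the pen thermometer out of its wooden holder, hold it upright and steady with its tip over the middle of the round warming plate, about 6 cm above the plate, for two seconds, and put it back in its holder. Then pick up the round flask (not the conical one) by its neck, set it upright in the warmer's sprung ring and press it down, without ramming it, until its foot rests on the warming plate. Finish like that: the warmer only works while the ring is held down, so keep hold of the flask's neck and keep it pressed, and do not shift the conical flask, the phone or the loose burner cap.

Things in the scene. Friction and masses are not known exactly. Their poses are not given: they have to be found in the camera images.
- warmer: fixed steel flask warmer standing on the flat wooden cover board (260 x 780 mm, its top 52 mm above z = 0) that lies over the front of the hob and carries all these things: square base 124 x 124 mm, 24 mm high, a round dark warming plate (56 mm across) in its middle whose top is 30 mm above the underside, three thin guide posts (tops 70 mm above the underside, 50 mm from the axis) and a horizontal sprung ring round the axis. Origin: centre of the underside; z up.
- plate_top (a point): centre of the top face of the warming plate, on the axis of the ring (30 mm above the warmer's underside). Axes as the warmer.
- cradle_ring (a joint): how far the sprung ring is pressed down, m: 0 at rest (ring's top 34 mm above the plate), stop at 0.026. Ring: inner diameter 66 mm, outer 86 mm, 8 mm thick. The springs bear about 6 N before it starts to move, and 0.3 N more for each mm. The round flask's bulb sits in the ring with the flask's foot about 12 mm below the ring's top, so about 22 mm above the plate when it is not pressed, and its foot meets the plate when the ring is down by about 22 mm, against about 12 N.
- round_flask: loose white ceramic flask with a ball-shaped bulb of 84 mm diameter (centre 38 mm above the foot) cut flat at the foot (36 mm across), a straight neck of 30 mm diameter from 78 to 114 mm, a lip of 36 mm diameter up to 120 mm and a cork up to 131 mm; about 0.3 kg. It stands upright on the board. Origin: centre of the foot; z up along the neck.
- flask_neck (a point): point on the round flask's axis, 102 mm above its foot, where the neck is best gripped.
- cone_flask: loose white ceramic flask with the same neck, lip, cork and height as the round one, but a conical body with a flat 82 mm foot. To be left alone. The two flasks stand at the two ends of the board, either way round, and the thermometer in its holder may stand between the round flask and the warmer. Origin: centre of the foot.
- thermometer: loose pen thermometer, a grey round stick of 22 mm diameter and 100 mm length, 70 g, that stands upright in the holder, measuring tip (steel, 19 mm across) down. Origin: centre of the tip's end face; z up along the stick to its blunt end.
- holder: fixed round wooden holder on the board, 42 mm across (58 mm at its foot) and 40 mm high, with a straight round hole of 30 mm diameter from the top down to 6 mm above its underside; the thermometer's tip rests on that floor. Origin: centre of the underside; z up.
- phone: loose black folded phone, 46 x 95 x 19 mm, lying on the board. To be left alone. Origin: centre of the underside.
- spare_cap: loose dark round burner cap, 75 mm across and 9 mm high, lying on the board. To be left alone. Origin: centre of the underside.

How it is judged (in metres and radians):
On the way, in this order (a step that is already met when the one before it is completed fails the run):
1. the thermometer is held upright and steady in the fingers, its tip over the middle of the warming plate and 35 to 120 mm above it (horizontal distance between thermometer and plate_top below 0.015 m and z of thermometer in the frame of plate_top between 0.035 and 0.12 m and angle between thermometer's own z axis and vertical below 0.17 rad and linear speed of thermometer below 0.03 m/s and contact force between the fingers and thermometer above 1 N), for 1 s.
2. the thermometer is back in its holder, tip on the floor of the hole, and let go (horizontal distance between thermometer and holder below 0.012 m and z of thermometer in the frame of holder below 0.016 m and contact force between the fingers and thermometer below 0.3 N), for 0.2 s.
3. the round flask is lifted off the board in the fingers (z of round_flask in the frame of warmer above 0.03 m and contact force between the fingers and round_flask above 1 N), for 0.2 s.
At the end, for the whole second after the job is handed in: Round flask upright (within 7 degrees) in the sprung ring, within 7 mm of its middle, foot within 4 mm of the plate, ring at least 16 mm down; neck still gripped, all at rest; no part of the robot touches the warmer; thermometer let go in its holder (all of step 2 and z of round_flask in the frame of plate_top between -0.004 and 0.004 m and value of joint cradle_ring above 0.016 m and horizontal distance between round_flask and plate_top below 0.007 m and angle between round_flask's own z axis and vertical below 0.12 rad and linear speed of round_flask below 0.02 m/s and contact force between the fingers and round_flask above 3 N and contact force between round_flask and warmer above 6 N and distance between the grasp point and flask_neck below 0.035 m and contact force between each of the arm, the fingers and warmer below 0.5 N); the arm keeps its last pose, push and grip.
It fails at once if the conical flask is shifted by more than 25 mm (distance of cone_flask from where it was at the start of the episode above 0.025 m).
It fails at once if the phone is shifted by more than 25 mm (distance of phone from where it was at the start of the episode above 0.025 m).
It fails at once if the loose burner cap is shifted by more than 25 mm (distance of spare_cap from where it was at the start of the episode above 0.025 m).
It fails at once if the flask is rammed into the warmer with more than 80 N (contact force between round_flask and warmer above 80 N).
It also fails if it takes over 58 s, if anything falls off the work surface, if the arm or the gripper's body presses on something with over 40 N, if the wrist force passes 120 N, or if a joint passes its speed limit or range.

ROBOT

A 6-joint arm with a two-finger parallel gripper is mounted at the origin on a cart in front of the work surface, level with it; the furniture and walls round the work are solid. World frame = base frame: x ahead of the robot, y to its left, z up, the work surface at z = 0. Lengths are in mm, angles in degrees, forces in N, time in s.
With the tool pointing down it reaches from about 300 to 850 mm from the base axis. Payload 4.2 kg.
Tool frame: the origin (TCP) lies midway between the tips of the shut fingers; the grasp point (between the pads) lies 19 mm behind it (env.grip_point_offset is the distance from the TCP to the grasp point, in mm); z points along the fingers, x is the direction in which the jaws open and shut, and the axes are right-handed (so a half turn about z gives the same grasp; the last joint's range is limited). The gripper opens to 91 mm and grips with 3 to 60 N. Pads are 32 mm wide; open, the fingers measure 118 mm over their backs; the gripper's body (76 mm by 178 mm) begins 60 mm behind the grasp point.
Start: joints at [62.452, 18.312, 89.639, -0, 72.044, -1.146], TCP at [255.687, 515.041, 213.976] pointing down, gripper open.
Joint ranges: [-177.97, 177.97], [-48.28, 115.42], [12.27, 149.76], [-77.06, 257.06], [2.81, 150.46], [-146.56, 146.56]. Speed limits (degrees/s): [147.25, 147.25, 180, 180, 180, 180].

INTERFACE

Orientations are given as [roll, pitch, yaw] about the fixed x, y, z axes, in that order (R = Rz(yaw) Ry(pitch) Rx(roll)).
In Python, from workcell import env gives the robot as it stands.
- The arm moves only by the shell command python3 -m pendant 'ROWS' [FORCE]. ROWS is JSON, a list of rows, each an object with "xyz": the shift along the tool's x, y, z in m, a list of three; "roll": the turn about the tool's z in degrees; "jaw": the closure, from 0 (fully open) to 1 (shut). A call has exactly 8 rows; each row is the pose to reach, as a shift and turn from the pose commanded when the call began, along the tool's axes at that moment; what a row does not reach only later rows make up. A row lasts 1/8 s, in which the tool goes at most 62.5 mm and 10.7 degrees, less where a joint would pass 70% of its speed; a pose out of reach is approached as far as the arm can. A call with a gripper value outside its range is refused whole. The fingers move at their own pace and stop on an object; FORCE is the grip in N (left out, the last holds). Time passes only in rows, so rows that repeat a pose let the fingers close, or fill a call up. It gives the time, the measured TCP pose, the force and the opening at its end, in the units of the state.
- env.state(): the state, without advancing time (a new reading comes with each control period).
- env.grab_frame(name): name is "side" or "top" or "wrist"; returns (picture, depth): 480x640x3 uint8, blue, green, red; 480x640 float32, mm along the optical axis (not along the pixel's ray), 0 where there is no reading.
- env.camera_params(name): a dict with "camera_matrix" (3x3 intrinsics, pixels), "D" ([k1, k2, p1, p2, k3] as OpenCV has them; the pictures are not rectified), "cam_to_world" (4x4, takes a point from camera to world coordinates); the wrist camera has in their place "hand_eye" (4x4, takes a point from camera to tool coordinates, whose origin is the TCP and whose axes are the tool frame's). Camera axes: x right, y up, looking along -z (the intrinsics and any distortion apply to the point x, -y, -z); pixel columns grow to the right and rows downward; lengths in mm; the calibration is good to about 2 mm. A picture is of the moment at which its call begins: read the wrist's pose just before it. camera_params takes no time and is no camera call.
- env.job_done(): hands the job in, once; it reports no verdict.
The state is a dict: "time_s": time; "qpos": joint angles; "qvel": joint speeds; "effort": joint torques, N m; "ee_pos": TCP position; "ee_rot": TCP orientation; "force": force on the tool from outside, world axes, zero at the start; "torque": the same for the moment, N m; "gripper_width": finger opening in mm.
Only numpy, scipy, OpenCV 4.12 (cv2) and the standard library are available. Lean on these libraries where they do the work, as an engineer would, in place of code of your own. Each camera call takes 0.05 s, during which the arm holds its last target. There are 200 camera calls.

## Working session

There is one attempt and no reset: what is moved stays moved. The work goes in short steps, Python scripts to look and compute and a shell command to move; the robot and the scene stay as the last step left them, time stands still between calls to the robot, and variables do not carry over. Pictures are saved under pics/ and viewed, about 8 in all and at most 12, crops included, and the job is handed in when it is done.

```bash
ls; mkdir -p pics; python3 - <<'E'
from workcell import env
import cv2,numpy as np
print(env.state())
for n in("top","side"):
    p,d=env.grab_frame(n); cv2.imwrite(f"pics/{n}0.png",p); np.save(f"pics/{n}0.npy",d)
    c=env.camera_params(n); print(n,{k:np.round(v,3).tolist() for k,v in c.items()})
c=env.camera_params("wrist");print(c)
E
```

```text
pics
{'time_s': 0.0, 'qpos': array([ 6.24539593e+01,  1.83508545e+01,  8.97066228e+01, -1.24292788e-03,
        7.20412611e+01, -1.14535429e+00]), 'qvel': array([-0.09440999, -0.01398963, -0.02187717, -0.00985748,  0.06739849,
       -0.02353832]), 'effort': array([-1.86174795e-03, -4.12445498e+01, -2.31977499e+01,  7.24719674e-02,
        4.54881415e-02, -1.41954201e-04]), 'ee_pos': array([255.44324083, 514.59262909, 213.12667506]), 'ee_rot': array([-1.79999208e+02,  9.87423000e-02,  6.35996985e+01]), 'force': array([ 0.00586691, -0.08533117, -0.78103556]), 'torque': array([-0.03117148,  0.01329323,  0.02974045]), 'gripper_width': 91.38037630695065}
top {'camera_matrix': [[598.938, 0.0, 315.743], [0.0, 598.938, 237.896], [0.0, 0.0, 1.0]], 'D': [-0.062, 0.0, 0.0, 0.0, 0.0], 'cam_to_world': [[0.023, 0.994, -0.111, 404.664], [-1.0, 0.023, 0.002, 107.471], [0.004, 0.111, 0.994, 1344.648], [0.0, 0.0, 0.0, 1.0]]}
side {'camera_matrix': [[499.256, 0.0, 313.236], [0.0, 499.256, 232.134], [0.0, 0.0, 1.0]], 'D': [0.008, 0.0, 0.0, 0.0, 0.0], 'cam_to_world': [[0.971, 0.166, -0.175, 373.379], [-0.241, 0.638, -0.731, -589.819], [-0.009, 0.752, 0.659, 786.571], [0.0, 0.0, 0.0, 1.0]]}
{'camera_matrix': array([[353.14302926,   0.        , 325.18622733],
       [  0.        , 353.14302926, 229.78021216],
       [  0.        ,   0.        ,   1.        ]]), 'D': array([0.00191888, 0.        , 0.        , 0.        , 0.        ]), 'hand_eye': array([[ 9.99999712e-01, -7.24672063e-04, -2.27092105e-04,
        -3.97684572e-01],
       [-7.58768396e-04, -9.65817695e-01, -2.59221148e-01,
        -7.16708046e+01],
       [-3.14792495e-05,  2.59221246e-01, -9.65817967e-01,
        -1.70495412e+02],
       [ 0.00000000e+00,  0.00000000e+00,  0.00000000e+00,
         1.00000000e+00]])}
```

View pics/top0.png

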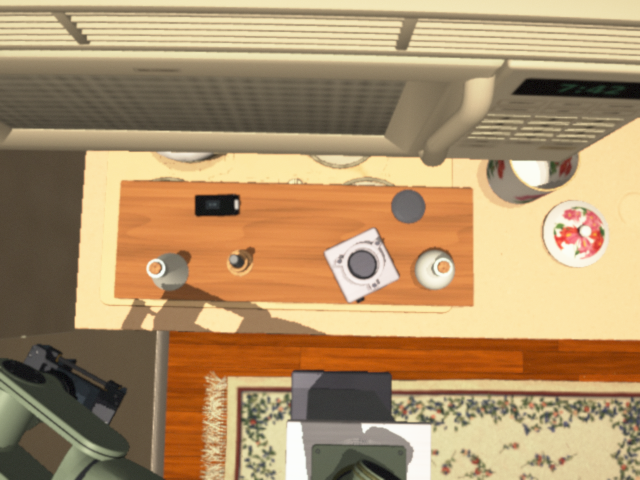

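View pics/side0.png

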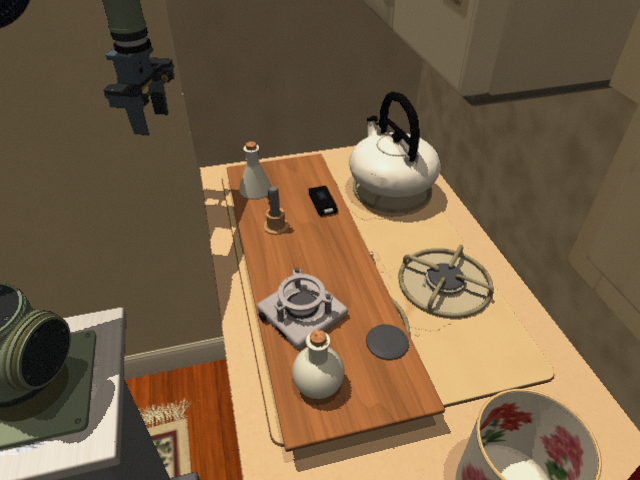

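Top view: cone flask left (cork 156,268), thermometer end (237,258), warmer plate (362,264), round flask right (cork 442,267), phone (217,205), cap (408,206). The side view agrees.

```bash
cat > h.py <<'E'
import numpy as np,cv2
from workcell import env
from scipy.spatial.transform import Rotation as R
def rays(cam,uv,T=None):
    c=env.camera_params(cam); T=c["cam_to_world"] if T is None else T
    p=cv2.undistortPoints(np.array(uv,float).reshape(-1,1,2),c["camera_matrix"],c["D"]).reshape(-1,2)
    d=np.c_[p[:,0],-p[:,1],-np.ones(len(p))]
    return T[:3,3],d@T[:3,:3].T
def onz(cam,uv,z,T=None):
    o,d=rays(cam,uv,T); return o+d*((z-o[2])/d[:,2])[:,None]
def deep(cam,uv,dep,T=None):
    o,d=rays(cam,uv,T); return o+d*np.array([dep[int(round(v)),int(round(u))] for u,v in uv])[:,None]
def two(uva,uvb,a="top",b="side"):
    (o1,d1),(o2,d2)=rays(a,[uva]),rays(b,[uvb])
    s=np.linalg.lstsq(np.c_[d1[0],-d2[0]],o2-o1,rcond=None)[0]
    p,q=o1+s[0]*d1[0],o2+s[1]*d2[0]; return (p+q)/2,np.linalg.norm(p-q)
def wristT():
    s=env.state(); T=np.eye(4); T[:3,:3]=R.from_euler("xyz",s["ee_rot"],degrees=True).as_matrix(); T[:3,3]=s["ee_pos"]
    return T@env.camera_params("wrist")["hand_eye"]
def blob(m,x0,y0,x1,y1):
    b=np.zeros(m.shape,np.uint8); b[y0:y1,x0:x1]=m[y0:y1,x0:x1]
    n,l,s,c=cv2.connectedComponentsWithStats(b); 
    i=1+np.argmax(s[1:,4]); return c[i],s[i]
E
python3 - <<'E'
from h import *
np.set_printoptions(precision=1,suppress=True)
for n,rois in(("top",dict(cork=(430,255,455,280),plate=(340,245,385,285),therm=(226,245,248,266),cap=(385,185,430,228),phone=(190,190,245,220),ccork=(145,258,170,280))),
 ("side",dict(cork=(305,325,332,345),therm=(265,183,282,212),cap=(360,320,415,362),ccork=(240,138,262,152)))):
    im=cv2.imread(f"pics/{n}0.png"); d=np.load(f"pics/{n}0.npy"); hsv=cv2.cvtColor(im,cv2.COLOR_BGR2HSV)
    dark=((hsv[...,2]<110)&(hsv[...,1]<110)).astype(np.uint8); ora=((hsv[...,0]<16)&(hsv[...,1]>95)).astype(np.uint8)
    zz=dict(cork=183,ccork=183,plate=82,therm=158,cap=61,phone=71)
    for k,r in rois.items():
        c,s=blob(ora if "cork" in k else dark,*r); print(n,k,c,s,onz(n,[c],zz[k])[0],deep(n,[c],d)[0])
d=np.load("pics/top0.npy")
print(deep("top",[(x,y) for y in(20,60,100,145) for x in(150,300,420)],d))
E
```

```text
top cork [443.2 266.5] [438 261  12  12 102] [ 483.9 -144.3  183. ] [ 484.1 -144.7  181. ]
top plate [361.3 265.5] [348 250  29  29 200] [489.1   7.7  82. ] [489.3   7.5  78.8]
top therm [239.  261.4] [232 256  12  10  65] [486.4 256.7 158. ] [487.9 259.5 135.9]
top cap [410.2 202.1] [392 191  32  31 450] [631.  -98.4  61. ] [630.9 -98.3  61.4]
top phone [215.6 204.9] [196 195  43  20 757] [613.1 322.7  71. ] [613.2 322.8  70.7]
top ccork [154.8 267.7] [149 262  12  12 104] [468.3 417.5 183. ] [468.5 418.2 180.4]
side cork [320.3 336.3] [310 327  22  18 270] [ 487.5 -150.   183. ] [ 487.5 -150.2  183.3]
side therm [272.  197.8] [265 183  15  29 270] [483.6 234.  158. ] [486.6 255.9 141.3]
side cap [386.9 341.7] [ 366  325   43   35 1153] [ 621.3 -101.3   61. ] [ 621.7 -100.5   59.8]
side ccork [250.5 144.9] [245 141  11   9  81] [467.7 410.8 183. ] [467.9 412.9 181.7]
[[604.5 229.4 939.5]
 [605.9 121.6 940.4]
 [603.2  37.6 950.7]
 [598.4 244.5 881.8]
 [599.7 122.6 884. ]
 [602.5  25.8 883.8]
 [609.2 280.  752.8]
 [609.7 125.6 760.2]
 [601.8   9.5 791.5]
 [597.  315.3 619.8]
 [599.4 128.2 625.5]
 [595.9 -15.1 651.9]]
```

```bash
python3 - <<'E'
import cv2
im=cv2.imread("pics/top0.png")[160:310,110:480]
a=cv2.resize(im,None,fx=2.1,fy=2.1,interpolation=3);cv2.imwrite("pics/c1.png",a)
E
```

```text
(no output)
```

View pics/c1.png

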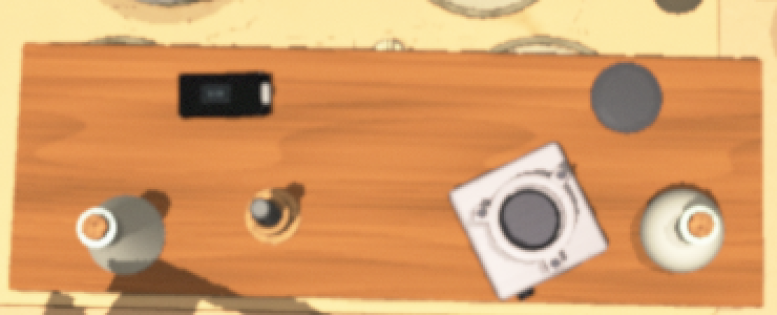

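The enlarged crop confirms the layout: warmer turned about 25°, the posts well below the neck's grip height, and the thermometer standing in its holder. Microwave depth readings are all at z of about 600 mm or more, which is clear of the work. Next I move over the thermometer with yaw 0.

```bash
python3 -m pendant '[{"xyz":[-0.008,0.02,-0.02],"roll":8,"jaw":0},{"xyz":[-0.025,0.065,-0.027],"roll":17,"jaw":0},{"xyz":[-0.045,0.115,-0.027],"roll":26,"jaw":0},{"xyz":[-0.066,0.165,-0.027],"roll":35,"jaw":0},{"xyz":[-0.088,0.22,-0.027],"roll":44,"jaw":0},{"xyz":[-0.108,0.27,-0.027],"roll":53,"jaw":0},{"xyz":[-0.122,0.308,-0.027],"roll":60,"jaw":0},{"xyz":[-0.128,0.322,-0.027],"roll":63.6,"jaw":0}]' 20
python3 -m pendant '[{"xyz":[0,0,0],"roll":0,"jaw":0},{"xyz":[0,0,0],"roll":0,"jaw":0},{"xyz":[0,0,0],"roll":0,"jaw":0},{"xyz":[0,0,0],"roll":0,"jaw":0},{"xyz":[0,0,0],"roll":0,"jaw":0},{"xyz":[0,0,0],"roll":0,"jaw":0},{"xyz":[0,0,0],"roll":0,"jaw":0},{"xyz":[0,0,0],"roll":0,"jaw":0}]'
python3 - <<'E'
from h import *
np.set_printoptions(precision=2,suppress=True)
s=env.state();T=wristT();p,d=env.grab_frame("wrist");cv2.imwrite("pics/w1.png",p);np.save("pics/w1.npy",d);np.save("pics/w1T.npy",T)
print(s["time_s"],s["ee_pos"],s["ee_rot"],s["qpos"],s["force"])
E
```

```text
time_s: 1.1
ee_pos: [488.2, 255.5, 240.4]
ee_rot: [180.0, 0.0, -0.3]
force: [-0.1, 0.2, -0.7]
gripper_width: 91.4
time_s: 2.1
ee_pos: [487.2, 257.2, 241.0]
ee_rot: [-180.0, -0.0, -0.0]
force: [0.0, 0.7, -0.3]
gripper_width: 91.1
2.1 [487.23 257.17 240.98] [-179.99   -0.     -0.01] [26.63 15.22 90.14  0.   74.64 26.63] [ 0.02  0.72 -0.27]
```

View pics/w1.png

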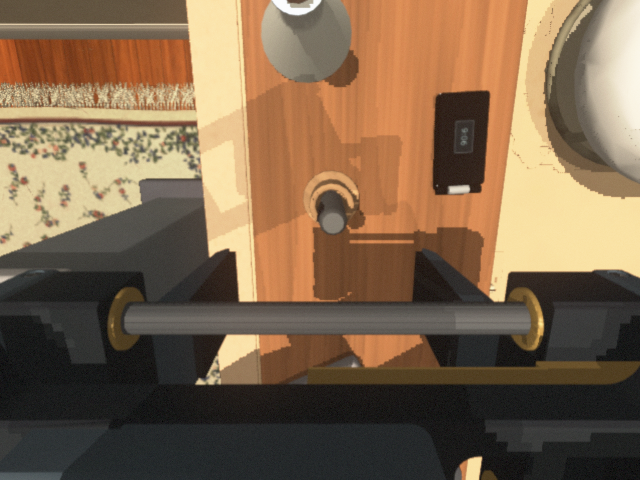

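Wrist view: the thermometer's end is at about (333,222) and the holder rim is centred near (331,196). The jaws straddle it.

```bash
python3 - <<'E'
from h import *
np.set_printoptions(precision=1,suppress=True)
T=np.load("pics/w1T.npy");d=np.load("pics/w1.npy");im=cv2.imread("pics/w1.png")
m=(np.abs(d-np.median(d[217:225,328:338]))<4).astype(np.uint8)
c,s=blob(m,315,205,352,240);print(c,s,np.median(d[217:225,328:338]))
print("top end",onz("wrist",[c],158,T),deep("wrist",[c],d,T))
hsv=cv2.cvtColor(im,cv2.COLOR_BGR2HSV)
# holder top: points by depth at z 92
vv,uu=np.mgrid[150:250,280:390];P=deep("wrist",np.c_[uu.ravel(),vv.ravel()],d,T)
P2=P[np.abs(P[:,2]-92)<3];print("holder",len(P2),cv2.minEnclosingCircle(P2[:,:2].astype(np.float32)),P2[:,2].mean())
P3=P[np.abs(P[:,2]-158)<4];print("therm",len(P3),cv2.minEnclosingCircle(P3[:,:2].astype(np.float32)))
E
```

```text
[332.8 219.9] [320 207  27  27 543] 260.9729
top end [[493.9 268.8 158. ]] [[493.9 268.7 157.6]]
holder 565 ((494.18975830078125, 267.24029541015625), 20.74798011779785) 91.39953434804015
therm 495 ((493.807373046875, 266.74078369140625), 9.955832481384277)
```

```bash
python3 -m pendant '[{"xyz":[0.007,-0.0108,0.02],"roll":0,"jaw":0},{"xyz":[0.007,-0.0108,0.045],"roll":0,"jaw":0},{"xyz":[0.007,-0.0108,0.07],"roll":0,"jaw":0},{"xyz":[0.007,-0.0108,0.095],"roll":0,"jaw":0},{"xyz":[0.007,-0.0108,0.112],"roll":0,"jaw":0},{"xyz":[0.007,-0.0108,0.122],"roll":0,"jaw":0},{"xyz":[0.007,-0.0108,0.122],"roll":0,"jaw":0.4},{"xyz":[0.007,-0.0108,0.122],"roll":0,"jaw":0.6}]' 15
python3 -m pendant '[{"xyz":[0,0,0],"roll":0,"jaw":1},{"xyz":[0,0,0],"roll":0,"jaw":1},{"xyz":[0,0,0],"roll":0,"jaw":1},{"xyz":[0,0,0],"roll":0,"jaw":1},{"xyz":[0,0,0],"roll":0,"jaw":1},{"xyz":[0,0,0],"roll":0,"jaw":1},{"xyz":[0,0,0],"roll":0,"jaw":1},{"xyz":[0,0,0],"roll":0,"jaw":1}]'
python3 - <<'E'
from h import *
T=wristT();p,d=env.grab_frame("wrist");cv2.imwrite("pics/w2.png",p[100:480]);np.save("pics/w2.npy",d);np.save("pics/w2T.npy",T)
E
```

```text
time_s: 3.15
ee_pos: [494.7, 268.3, 119.7]
ee_rot: [-180.0, -0.1, -0.0]
force: [-0.6, -1.0, 0.5]
gripper_width: 74.1
time_s: 4.15
ee_pos: [494.2, 268.0, 118.9]
ee_rot: [-180.0, 0.0, -0.0]
force: [0.7, -1.1, -0.3]
gripper_width: 21.2
```

View pics/w2.png

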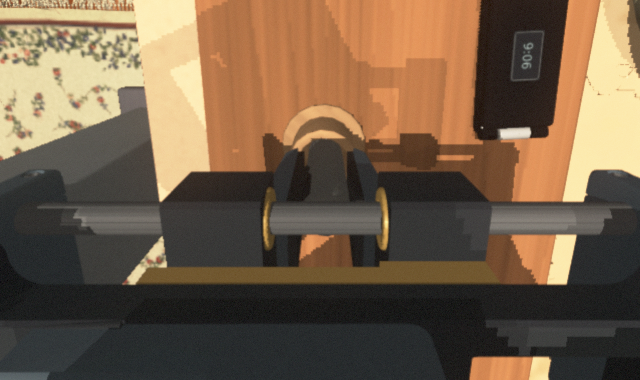

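Gripped: opening 21 mm on the 22 mm stick, held centrally. Lifting, then moving a little past the warmer so that the wrist camera sees it.

```bash
python3 -m pendant '[{"xyz":[0,0,-0.006],"roll":0,"jaw":1},{"xyz":[0,0,-0.018],"roll":0,"jaw":1},{"xyz":[0,0,-0.033],"roll":0,"jaw":1},{"xyz":[0,0,-0.05],"roll":0,"jaw":1},{"xyz":[0,0,-0.067],"roll":0,"jaw":1},{"xyz":[0,0,-0.082],"roll":0,"jaw":1},{"xyz":[0,0,-0.092],"roll":0,"jaw":1},{"xyz":[0,0,-0.096],"roll":0,"jaw":1}]'
python3 -m pendant '[{"xyz":[0,0.012,0],"roll":0,"jaw":1},{"xyz":[0,0.045,0],"roll":0,"jaw":1},{"xyz":[0,0.095,0],"roll":0,"jaw":1},{"xyz":[0,0.15,0],"roll":0,"jaw":1},{"xyz":[0,0.205,0],"roll":0,"jaw":1},{"xyz":[0,0.26,0],"roll":0,"jaw":1},{"xyz":[0,0.3,0],"roll":0,"jaw":1},{"xyz":[0,0.313,0],"roll":0,"jaw":1}]'
python3 - <<'E'
from h import *
env.grab_frame("top");env.grab_frame("top");env.grab_frame("top");env.grab_frame("top")
T=wristT();p,d=env.grab_frame("wrist");cv2.imwrite("pics/w3.png",p);np.save("pics/w3.npy",d);np.save("pics/w3T.npy",T)
np.set_printoptions(precision=1,suppress=True)
P=deep("wrist",[(u,v) for v in range(480) for u in range(640)],d,T)
s=env.state();print(s["ee_pos"],s["gripper_width"])
np.save("pics/P3.npy",P)
for z,t in((82,2.5),(116,2.5)):
    Q=P[(np.abs(P[:,2]-z)<t)&(np.hypot(P[:,0]-489,P[:,1]-7)<60)]
    print(z,len(Q),Q.min(0) if len(Q) else 0,Q.max(0) if len(Q) else 0,cv2.minEnclosingCircle(Q[:,:2].astype(np.float32)) if len(Q) else 0)
E
```

```text
time_s: 5.2
ee_pos: [494.4, 268.1, 215.8]
ee_rot: [-180.0, -0.1, -0.0]
force: [-0.4, -0.9, -1.4]
gripper_width: 21.1
time_s: 6.2
ee_pos: [493.3, -47.3, 214.3]
ee_rot: [180.0, 0.1, -0.2]
force: [-0.5, 0.7, -0.8]
gripper_width: 20.9
[494.  -43.9 214.7] 21.87768571945935
82 3367 [466.7 -22.6  79.5] [522.   32.7  84.4] ((494.34521484375, 5.0995259284973145), 27.885557174682617)
116 4820 [441.4 -36.9 113.5] [543.4  61.8 118.1] ((492.7301025390625, 6.070879936218262), 56.182960510253906)
```

View pics/w3.png

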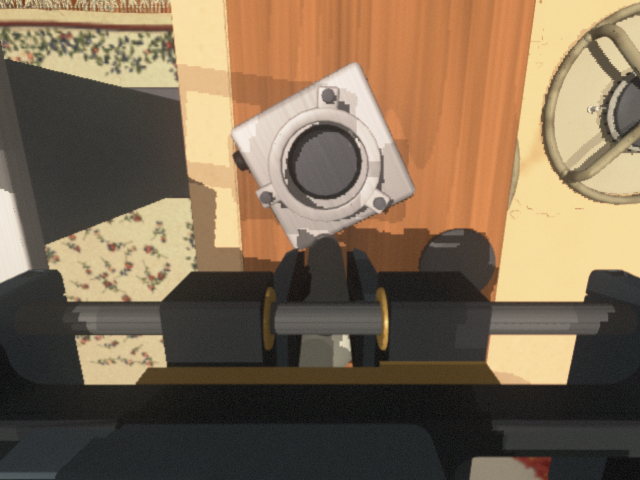

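Wrist view: the plate is at (324,162). The fitted circle has radius 27.9 mm (28 expected), centred at (494, 5, 82). I move over it and hold.

```bash
python3 -m pendant '[{"xyz":[0,-0.004,0.002],"roll":0,"jaw":1},{"xyz":[0,-0.014,0.005],"roll":0,"jaw":1},{"xyz":[0,-0.026,0.008],"roll":0,"jaw":1},{"xyz":[0,-0.037,0.01],"roll":0,"jaw":1},{"xyz":[0,-0.046,0.011],"roll":0,"jaw":1},{"xyz":[0,-0.049,0.012],"roll":0,"jaw":1},{"xyz":[0,-0.049,0.012],"roll":0,"jaw":1},{"xyz":[0,-0.049,0.012],"roll":0,"jaw":1}]'
for i in 1 2; do python3 -m pendant '[{"xyz":[0,0,0],"roll":0,"jaw":1},{"xyz":[0,0,0],"roll":0,"jaw":1},{"xyz":[0,0,0],"roll":0,"jaw":1},{"xyz":[0,0,0],"roll":0,"jaw":1},{"xyz":[0,0,0],"roll":0,"jaw":1},{"xyz":[0,0,0],"roll":0,"jaw":1},{"xyz":[0,0,0],"roll":0,"jaw":1},{"xyz":[0,0,0],"roll":0,"jaw":1}]'; done
python3 - <<'E'
from h import *
a=[env.grab_frame(n)[0] for n in("side","top")]
cv2.imwrite("pics/h1.png",np.hstack([cv2.resize(a[0][200:420,200:420],(400,400)),cv2.resize(a[1][180:320,290:430],(400,400))]))
E
```

```text
time_s: 7.45
ee_pos: [494.2, 3.8, 203.0]
ee_rot: [180.0, -0.0, -0.0]
force: [0.0, 0.6, -0.6]
gripper_width: 21.5
time_s: 8.45
ee_pos: [494.2, 4.1, 202.9]
ee_rot: [-180.0, -0.0, 0.0]
force: [0.2, -0.4, -1.1]
gripper_width: 21.3
time_s: 9.45
ee_pos: [494.2, 4.0, 203.0]
ee_rot: [-180.0, -0.0, -0.0]
force: [0.0, -0.5, -0.9]
gripper_width: 21.5
```

View pics/h1.png

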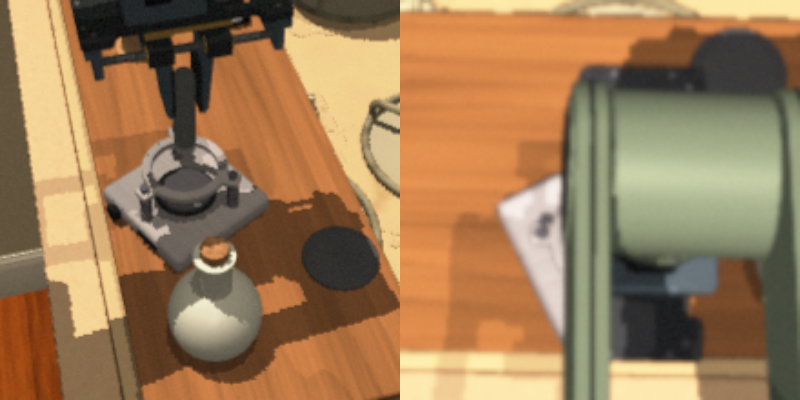

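The thermometer hangs upright over the plate's middle. The hold lasted over 2 s. Now back along the same path.

```bash
python3 -m pendant '[{"xyz":[0,-0.01,-0.008],"roll":0,"jaw":1},{"xyz":[0,-0.04,-0.012],"roll":0,"jaw":1},{"xyz":[0,-0.085,-0.012],"roll":0,"jaw":1},{"xyz":[0,-0.135,-0.012],"roll":0,"jaw":1},{"xyz":[0,-0.185,-0.012],"roll":0,"jaw":1},{"xyz":[0,-0.23,-0.012],"roll":0,"jaw":1},{"xyz":[0,-0.256,-0.012],"roll":0,"jaw":1},{"xyz":[0,-0.264,-0.012],"roll":0,"jaw":1}]'
python3 -m pendant '[{"xyz":[0,0,0],"roll":0,"jaw":1},{"xyz":[0,0,0],"roll":0,"jaw":1},{"xyz":[0,0,0],"roll":0,"jaw":1},{"xyz":[0,0,0.01],"roll":0,"jaw":1},{"xyz":[0,0,0.02],"roll":0,"jaw":1},{"xyz":[0,0,0.03],"roll":0,"jaw":1},{"xyz":[0,0,0.04],"roll":0,"jaw":1},{"xyz":[0,0,0.045],"roll":0,"jaw":1}]'
python3 - <<'E'
from h import *
a=env.grab_frame("wrist")[0]; b=env.grab_frame("side")[0]
cv2.imwrite("pics/h2.png",np.hstack([cv2.resize(a[130:380,210:460],(400,400)),cv2.resize(b[120:260,200:340],(400,400))]))
E
```

```text
time_s: 10.55
ee_pos: [493.9, 269.9, 215.2]
ee_rot: [-180.0, -0.0, 0.1]
force: [-0.3, -0.5, -0.3]
gripper_width: 21.4
time_s: 11.55
ee_pos: [493.8, 267.9, 168.9]
ee_rot: [180.0, 0.1, 0.0]
force: [-0.1, -0.1, 0.3]
gripper_width: 21.6
```

View pics/h2.png

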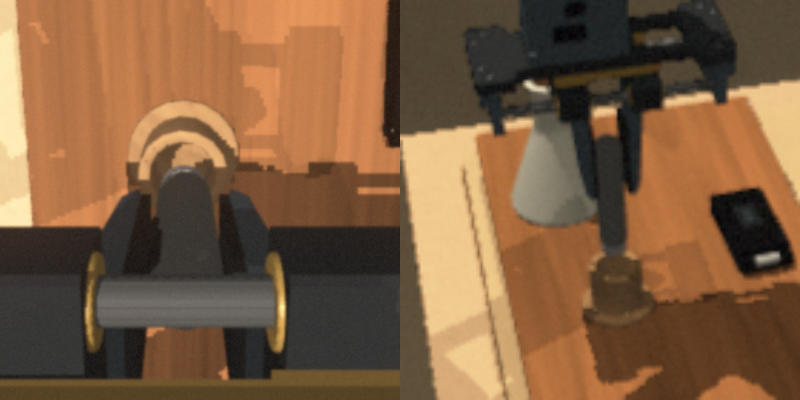

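The tip is centred over the hole in both views. I lower the remaining 50 mm and release.

```bash
python3 -m pendant '[{"xyz":[0,0,0.006],"roll":0,"jaw":1},{"xyz":[0,0,0.014],"roll":0,"jaw":1},{"xyz":[0,0,0.024],"roll":0,"jaw":1},{"xyz":[0,0,0.034],"roll":0,"jaw":1},{"xyz":[0,0,0.042],"roll":0,"jaw":1},{"xyz":[0,0,0.047],"roll":0,"jaw":1},{"xyz":[0,0,0.05],"roll":0,"jaw":1},{"xyz":[0,0,0.05],"roll":0,"jaw":1}]'
python3 -m pendant '[{"xyz":[0,0,0],"roll":0,"jaw":1},{"xyz":[0,0,0],"roll":0,"jaw":0.6},{"xyz":[0,0,0],"roll":0,"jaw":0.3},{"xyz":[0,0,0],"roll":0,"jaw":0},{"xyz":[0,0,0],"roll":0,"jaw":0},{"xyz":[0,0,0],"roll":0,"jaw":0},{"xyz":[0,0,0],"roll":0,"jaw":0},{"xyz":[0,0,0],"roll":0,"jaw":0}]'
```

```text
time_s: 12.65
ee_pos: [494.2, 268.0, 119.9]
ee_rot: [-180.0, 0.0, -0.0]
force: [0.3, 0.2, -0.5]
gripper_width: 21.4
time_s: 13.65
ee_pos: [494.2, 268.0, 120.0]
ee_rot: [-180.0, -0.0, -0.0]
force: [0.0, -0.2, -0.9]
gripper_width: 88.5
```

```bash
python3 -m pendant '[{"xyz":[0,0,-0.01],"roll":0,"jaw":0},{"xyz":[0,0,-0.03],"roll":0,"jaw":0},{"xyz":[0,0,-0.055],"roll":0,"jaw":0},{"xyz":[0,0,-0.085],"roll":0,"jaw":0},{"xyz":[0,0,-0.11],"roll":0,"jaw":0},{"xyz":[0,0,-0.125],"roll":0,"jaw":0},{"xyz":[0,0,-0.13],"roll":0,"jaw":0},{"xyz":[0,0,-0.13],"roll":0,"jaw":0}]'
python3 - <<'E'
from h import *
np.set_printoptions(precision=1,suppress=True)
T=wristT();p,d=env.grab_frame("wrist");cv2.imwrite("pics/w4.png",p)
P=deep("wrist",[(u,v) for v in range(120,300) for u in range(250,420)],d,T)
for z in(158,92):
    Q=P[(np.abs(P[:,2]-z)<4)&(np.hypot(P[:,0]-494,P[:,1]-267)<40)];print(z,len(Q),Q.mean(0),cv2.minEnclosingCircle(Q[:,:2].astype(np.float32)))
E
python3 -m pendant '[{"xyz":[0,0.015,0],"roll":0,"jaw":0},{"xyz":[0,0.05,0],"roll":0,"jaw":0},{"xyz":[0,0.105,0],"roll":0,"jaw":0},{"xyz":[0,0.16,0],"roll":0,"jaw":0},{"xyz":[0,0.215,0],"roll":0,"jaw":0},{"xyz":[0,0.27,0],"roll":0,"jaw":0},{"xyz":[0,0.325,0],"roll":0,"jaw":0},{"xyz":[0,0.375,0],"roll":0,"jaw":0}]'
python3 -m pendant '[{"xyz":[0,0.04,0],"roll":0,"jaw":0},{"xyz":[0,0.065,0],"roll":0,"jaw":0},{"xyz":[0,0.075,0],"roll":0,"jaw":0},{"xyz":[0,0.078,0],"roll":0,"jaw":0},{"xyz":[0,0.078,0],"roll":0,"jaw":0},{"xyz":[0,0.078,0],"roll":0,"jaw":0},{"xyz":[0,0.078,0],"roll":0,"jaw":0},{"xyz":[0,0.078,0],"roll":0,"jaw":0}]'
python3 - <<'E'
from h import *
np.set_printoptions(precision=1,suppress=True)
T=wristT();p,d=env.grab_frame("wrist");cv2.imwrite("pics/w5.png",p);print(env.state()["ee_pos"])
P=deep("wrist",[(u,v) for v in range(0,260) for u in range(200,460)],d,T)
for z,t in((183,3),(172,3),(95,5)):
    Q=P[(np.abs(P[:,2]-z)<t)&(np.hypot(P[:,0]-489,P[:,1]+147)<60)];print(z,len(Q),Q.mean(0),cv2.minEnclosingCircle(Q[:,:2].astype(np.float32)))
E
```

```text
time_s: 14.65
ee_pos: [494.0, 267.9, 249.6]
ee_rot: [180.0, 0.0, -0.0]
force: [0.4, 0.1, -0.0]
gripper_width: 91.4
158 460 [495.8 267.7 157.1] ((495.58880615234375, 267.5103759765625), 10.449090957641602)
92 550 [493.9 273.6  91.3] ((494.202392578125, 266.92230224609375), 20.75157928466797)
time_s: 15.7
ee_pos: [493.0, -109.5, 249.4]
ee_rot: [180.0, 0.1, -0.1]
force: [0.6, -0.2, -0.6]
gripper_width: 90.8
time_s: 16.7
ee_pos: [494.2, -184.6, 250.0]
ee_rot: [-180.0, -0.0, 0.0]
force: [0.1, 0.6, -1.1]
gripper_width: 90.9
[ 494.2 -184.7  250. ]
183 1000 [ 486.1 -146.8  182.5] ((486.1827087402344, -147.18621826171875), 12.318552017211914)
172 998 [ 486.4 -145.5  171.7] ((485.9230651855469, -147.28622436523438), 18.042348861694336)
95 183 [ 491.1 -127.    97.2] ((486.42156982421875, -146.68748474121094), 41.42494201660156)
```

View pics/w5.png

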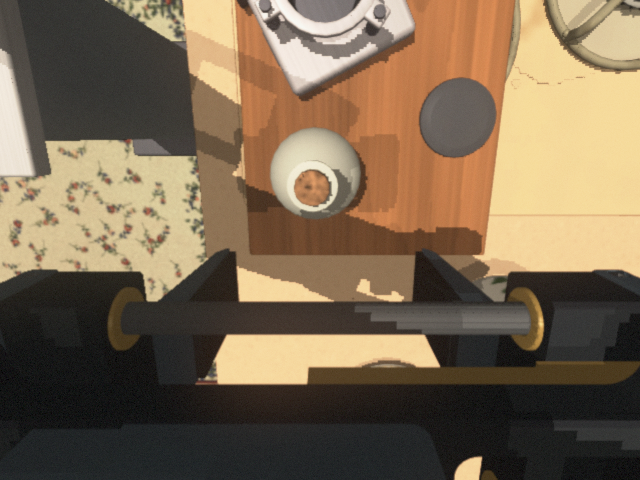

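Wrist view: cork at (312,187). The cork, lip and bulb circles agree on the flask axis at (486,-147). The thermometer's end is back at z of about 157. I move over the neck, descend and grip.

```bash
python3 -m pendant '[{"xyz":[-0.004,-0.015,0],"roll":0,"jaw":0},{"xyz":[-0.008,-0.033,0],"roll":0,"jaw":0},{"xyz":[-0.008,-0.0376,0.015],"roll":0,"jaw":0},{"xyz":[-0.008,-0.0376,0.04],"roll":0,"jaw":0},{"xyz":[-0.008,-0.0376,0.067],"roll":0,"jaw":0},{"xyz":[-0.008,-0.0376,0.092],"roll":0,"jaw":0},{"xyz":[-0.008,-0.0376,0.108],"roll":0,"jaw":0},{"xyz":[-0.008,-0.0376,0.115],"roll":0,"jaw":0}]' 15
python3 -m pendant '[{"xyz":[0,0,0],"roll":0,"jaw":0.3},{"xyz":[0,0,0],"roll":0,"jaw":0.5},{"xyz":[0,0,0],"roll":0,"jaw":0.6},{"xyz":[0,0,0],"roll":0,"jaw":0.8},{"xyz":[0,0,0],"roll":0,"jaw":1},{"xyz":[0,0,0],"roll":0,"jaw":1},{"xyz":[0,0,0],"roll":0,"jaw":1},{"xyz":[0,0,0],"roll":0,"jaw":1}]' 40
python3 -m pendant '[{"xyz":[0,0,-0.002],"roll":0,"jaw":1},{"xyz":[0,0,-0.008],"roll":0,"jaw":1},{"xyz":[0,0,-0.018],"roll":0,"jaw":1},{"xyz":[0,0,-0.032],"roll":0,"jaw":1},{"xyz":[0,0,-0.05],"roll":0,"jaw":1},{"xyz":[0,0,-0.068],"roll":0,"jaw":1},{"xyz":[0,0,-0.082],"roll":0,"jaw":1},{"xyz":[0,0,-0.09],"roll":0,"jaw":1}]'
```

```text
time_s: 17.75
ee_pos: [485.2, -146.8, 133.3]
ee_rot: [-180.0, 0.1, 0.0]
force: [-0.4, 0.1, 0.3]
gripper_width: 91.4
time_s: 18.75
ee_pos: [486.2, -147.4, 135.0]
ee_rot: [-180.0, -0.0, -0.0]
force: [-0.4, 0.1, 0.7]
gripper_width: 33.5
time_s: 19.75
ee_pos: [486.4, -147.5, 226.2]
ee_rot: [180.0, -0.1, -0.0]
force: [-0.3, 0.0, -2.7]
gripper_width: 33.5
```

Lifted (weight about 3 N), but the opening of 33.5 mm lies between neck (30) and lip (36), so I check the tilt.

```bash
python3 - <<'E'
from h import *
a=env.grab_frame("side")[0]; b=env.grab_frame("wrist")[0]
cv2.imwrite("pics/f1.png",np.hstack([cv2.resize(a[190:430,200:440],(400,400)),cv2.resize(b[130:410,190:470],(400,400))]))
E
```

```text
(no output)
```

View pics/f1.png

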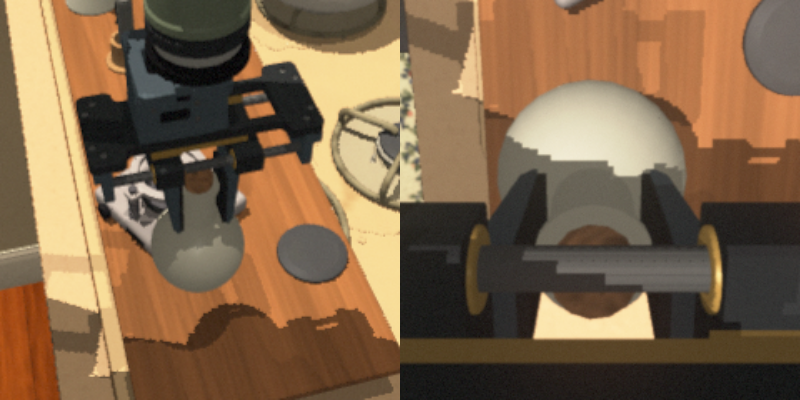

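```bash
python3 - <<'E'
from h import *
from scipy.optimize import least_squares
np.set_printoptions(precision=1,suppress=True)
T=wristT();p,d=env.grab_frame("wrist");s=env.state();t=s["ee_pos"];print(t)
P=deep("wrist",[(u,v) for v in range(100,260) for u in range(230,430)],d,T)
g=t-[0,0,45]
Q=P[(np.abs(np.linalg.norm(P-g,axis=1)-42)<6)&(P[:,2]<g[2]+34)]
r=least_squares(lambda c:np.linalg.norm(Q-c[:3],axis=1)-42,g,loss="soft_l1");print(len(Q),"bulb centre minus nominal",r.x-g,"rms",np.sqrt((r.fun**2).mean()))
E
```

```text
[ 486.2 -147.4  225.1]
5464 bulb centre minus nominal [ 0.8 -0.3  0.4] rms 0.42216600271914245
```

The flask hangs straight: the sphere fit to the bulb is within 0.8 mm of nominal. I carry it over the warmer and descend to just above the ring's contact height.

```bash
python3 -m pendant '[{"xyz":[0.0005,-0.008,0],"roll":0,"jaw":1},{"xyz":[0.002,-0.03,0],"roll":0,"jaw":1},{"xyz":[0.003,-0.06,0],"roll":0,"jaw":1},{"xyz":[0.004,-0.09,0],"roll":0,"jaw":1},{"xyz":[0.006,-0.12,0],"roll":0,"jaw":1},{"xyz":[0.007,-0.142,0],"roll":0,"jaw":1},{"xyz":[0.0075,-0.151,0],"roll":0,"jaw":1},{"xyz":[0.0075,-0.1528,0],"roll":0,"jaw":1}]'
python3 -m pendant '[{"xyz":[0,0,0],"roll":0,"jaw":1},{"xyz":[0,0,0],"roll":0,"jaw":1},{"xyz":[0,0,0.005],"roll":0,"jaw":1},{"xyz":[0,0,0.012],"roll":0,"jaw":1},{"xyz":[0,0,0.02],"roll":0,"jaw":1},{"xyz":[0,0,0.027],"roll":0,"jaw":1},{"xyz":[0,0,0.032],"roll":0,"jaw":1},{"xyz":[0,0,0.033],"roll":0,"jaw":1}]'
python3 - <<'E'
from h import *
a=env.grab_frame("side")[0]; b=env.grab_frame("wrist")[0]
cv2.imwrite("pics/f2.png",np.hstack([cv2.resize(a[190:390,200:400],(400,400)),cv2.resize(b[50:410,160:520],(400,400))]))
E
```

```text
time_s: 20.9
ee_pos: [493.5, 5.7, 224.6]
ee_rot: [180.0, 0.0, 0.1]
force: [0.5, -1.1, -2.8]
gripper_width: 33.4
time_s: 21.9
ee_pos: [493.5, 5.4, 191.5]
ee_rot: [-180.0, 0.0, 0.0]
force: [-0.5, -0.2, -2.2]
gripper_width: 33.8
```

View pics/f2.png

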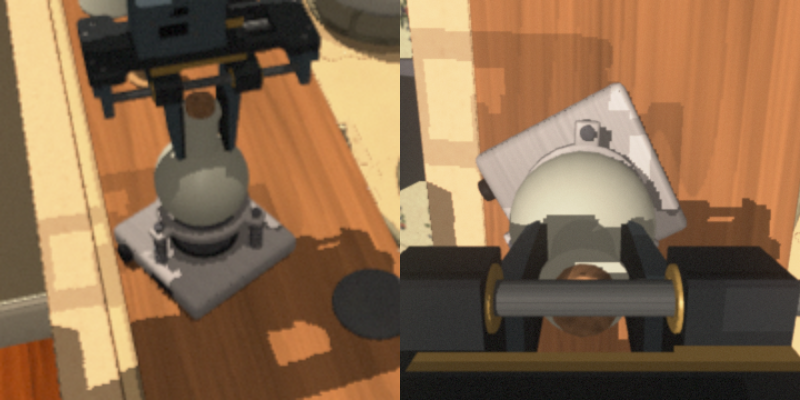

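The flask is over the ring in both views, 4-5 mm above contact. Pressing down slowly while watching the force.

```bash
python3 -m pendant '[{"xyz":[0,0,0.001],"roll":0,"jaw":1},{"xyz":[0,0,0.002],"roll":0,"jaw":1},{"xyz":[0,0,0.003],"roll":0,"jaw":1},{"xyz":[0,0,0.0045],"roll":0,"jaw":1},{"xyz":[0,0,0.006],"roll":0,"jaw":1},{"xyz":[0,0,0.0075],"roll":0,"jaw":1},{"xyz":[0,0,0.009],"roll":0,"jaw":1},{"xyz":[0,0,0.01],"roll":0,"jaw":1}]'
python3 -m pendant '[{"xyz":[0,0,0.001],"roll":0,"jaw":1},{"xyz":[0,0,0.002],"roll":0,"jaw":1},{"xyz":[0,0,0.003],"roll":0,"jaw":1},{"xyz":[0,0,0.0045],"roll":0,"jaw":1},{"xyz":[0,0,0.006],"roll":0,"jaw":1},{"xyz":[0,0,0.0075],"roll":0,"jaw":1},{"xyz":[0,0,0.009],"roll":0,"jaw":1},{"xyz":[0,0,0.01],"roll":0,"jaw":1}]'
```

```text
time_s: 23.0
ee_pos: [494.0, 5.3, 182.4]
ee_rot: [180.0, -0.1, -0.0]
force: [-0.8, -1.4, 4.2]
gripper_width: 33.3
time_s: 24.0
ee_pos: [494.1, 5.3, 172.4]
ee_rot: [180.0, -0.1, 0.0]
force: [-0.9, -1.8, 7.7]
gripper_width: 33.0
```

```bash
python3 -m pendant '[{"xyz":[0,0,0.001],"roll":0,"jaw":1},{"xyz":[0,0,0.002],"roll":0,"jaw":1},{"xyz":[0,0,0.003],"roll":0,"jaw":1},{"xyz":[0,0,0.004],"roll":0,"jaw":1},{"xyz":[0,0,0.005],"roll":0,"jaw":1},{"xyz":[0,0,0.006],"roll":0,"jaw":1},{"xyz":[0,0,0.006],"roll":0,"jaw":1},{"xyz":[0,0,0.006],"roll":0,"jaw":1}]'
python3 -m pendant '[{"xyz":[0,0,0.0005],"roll":0,"jaw":1},{"xyz":[0,0,0.001],"roll":0,"jaw":1},{"xyz":[0,0,0.001],"roll":0,"jaw":1},{"xyz":[0,0,0.0015],"roll":0,"jaw":1},{"xyz":[0,0,0.0015],"roll":0,"jaw":1},{"xyz":[0,0,0.002],"roll":0,"jaw":1},{"xyz":[0,0,0.002],"roll":0,"jaw":1},{"xyz":[0,0,0.002],"roll":0,"jaw":1}]'
```

```text
time_s: 25.0
ee_pos: [494.2, 5.2, 166.8]
ee_rot: [180.0, -0.1, 0.0]
force: [-0.8, -1.9, 9.4]
gripper_width: 33.5
time_s: 26.0
ee_pos: [494.2, 5.2, 165.0]
ee_rot: [180.0, -0.1, 0.0]
force: [-1.5, -2.7, 9.1]
gripper_width: 33.7
```

Still on springs only, right at the expected contact height. I continue in small steps until the force rises.

```bash
python3 -m pendant '[{"xyz":[0,0,0.0005],"roll":0,"jaw":1},{"xyz":[0,0,0.0005],"roll":0,"jaw":1},{"xyz":[0,0,0.001],"roll":0,"jaw":1},{"xyz":[0,0,0.001],"roll":0,"jaw":1},{"xyz":[0,0,0.0015],"roll":0,"jaw":1},{"xyz":[0,0,0.0015],"roll":0,"jaw":1},{"xyz":[0,0,0.0015],"roll":0,"jaw":1},{"xyz":[0,0,0.0015],"roll":0,"jaw":1}]'
```

```text
time_s: 27.0
ee_pos: [494.5, 5.2, 164.8]
ee_rot: [180.0, -0.2, 0.0]
force: [-3.5, -2.2, 17.5]
gripper_width: 33.3
```

The TCP stopped and the force rose to 17 N, so the foot is on the plate. I let it settle and check the geometry.

```bash
python3 -m pendant '[{"xyz":[0,0,0],"roll":0,"jaw":1},{"xyz":[0,0,0],"roll":0,"jaw":1},{"xyz":[0,0,0],"roll":0,"jaw":1},{"xyz":[0,0,0],"roll":0,"jaw":1},{"xyz":[0,0,0],"roll":0,"jaw":1},{"xyz":[0,0,0],"roll":0,"jaw":1},{"xyz":[0,0,0],"roll":0,"jaw":1},{"xyz":[0,0,0],"roll":0,"jaw":1}]'
python3 - <<'E'
from h import *
from scipy.optimize import least_squares
np.set_printoptions(precision=1,suppress=True)
T=wristT();p,d=env.grab_frame("wrist");s=env.state();t=s["ee_pos"]
P=deep("wrist",[(u,v) for v in range(0,300) for u in range(150,500)],d,T)
g=t-[0,0,45]
Q=P[(np.abs(np.linalg.norm(P-g,axis=1)-42)<6)&(P[:,2]<g[2]+34)&(P[:,2]>g[2])]
r=least_squares(lambda c:np.linalg.norm(Q-c[:3],axis=1)-42,g,loss="soft_l1");print(len(Q),"bulb centre",r.x,"(plate+38 = 120), minus nominal",r.x-g)
# ring outer part, 38..44 mm from axis
rr=np.hypot(P[:,0]-494.3,P[:,1]-5.1);Z=P[(rr>37.5)&(rr<43.5)&(P[:,2]>84)&(P[:,2]<125)&(np.linalg.norm(P-r.x,axis=1)>44)]
print("z near ring radius hist",np.histogram(Z[:,2],np.arange(84,126,3)))
a=env.grab_frame("side")[0];cv2.imwrite("pics/f3.png",cv2.resize(a[190:390,200:400],(600,600)))
print(s["time_s"],t,s["force"],s["gripper_width"])
E
```

```text
time_s: 28.0
ee_pos: [494.5, 5.2, 164.8]
ee_rot: [180.0, -0.2, 0.0]
force: [-3.7, -1.8, 17.0]
gripper_width: 33.2
5729 bulb centre [494.4   5.2 119.6] (plate+38 = 120), minus nominal [-0.1 -0.1 -0.3]
z near ring radius hist (array([  0,  12,  67, 513,   7,   0,   0,   0,   0,   0,   0,   0,   0]), array([ 84,  87,  90,  93,  96,  99, 102, 105, 108, 111, 114, 117, 120,
       123]))
28.05 [494.5   5.3 164.8] [-3.8 -2.1 16.7] 33.235968048700684
```

View pics/f3.png

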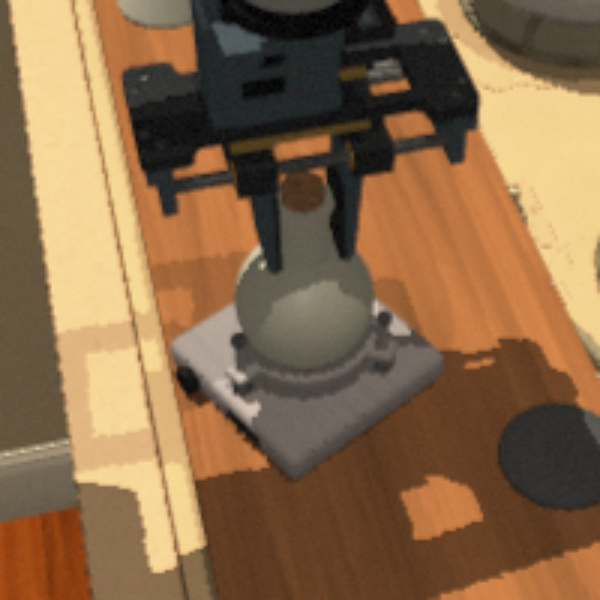

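The flask is upright and seated. Its bulb centre is at z 119.6 mm (120 expected), and the ring's top is at about 94-95 mm, so it is down about 22 mm. The fingers are clear of the warmer. Handing in.

```bash
python3 -c "
from workcell import env
print(env.job_done())"
```

```text
the job is handed in; nothing more can be done
None
```

I checked the warmer with the thermometer, put the thermometer back, then set the round flask in the ring and pressed it onto the plate. I handed the job in at about 28 s (limit 58 s) with the neck still gripped; no verdict was reported.

- **Thermometer check:** it was held upright over the middle of the plate, tip about 60 mm above it, for just over 2 s. Its far end then measured z = 157 mm back in the holder (158 expected for the tip on the hole's floor), and the fingers were fully open.
- **Flask:** the bulb's centre was 0.2 mm from the plate axis at z = 119.6 mm (120 means the foot is on the plate). It hung straight when lifted and stood upright at the end.
- **Ring and force:** the ring was about 22 mm down. The net upward force on the tool was a steady 17 N, with the grip set at 40 N. The fingers looked clear of the warmer.

**Disagreements:**
- The fixed cameras differed from the wrist camera by about 5–10 mm. I relied on the wrist camera, whose circle sizes matched those given.
- The gripper read 33.5 mm on the 30 mm neck, so the pads may be touching the lip; I saw no tilt or slip.

I did not measure the conical flask, the phone or the cap again at the end. Nothing the arm did came near them.

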